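# Hold a reel control board on test

### The job

Slide the wide control board, the widest of the three, straight up out of the slotted wooden block, lower it upright and fully home into the card socket of the grey board tester, either way round, and let go of it there without dropping it. Then press the tester's spring-loaded contact lever all the way down to its stop, without leaning hard on it, and keep it down without a break for the three-second self-test; the program finishes while the robot is still holding the lever down. Leave the other boards and the parts on the bench where they are.

Things in the scene. Friction and masses are not known exactly. Their poses are not given: they have to be found in the camera images.
- main_board: wide green sealed circuit board of an electric reel: 84 mm wide (y), 4 mm thick (x), 82 mm tall (z), about 70 g, brass pads along the bottom edge. A black grip rail (9 mm thick, 44 long, 12 tall) is centred on the top edge, 70 to 82 mm above the bottom edge; no parts on the faces above 55 mm. Stands upright in one slot of the block. Origin: centre of its bottom edge, z up
- spare_a: narrow sealed circuit board, 54 mm wide, otherwise built like main_board (4 mm thick, 82 mm tall with its rail), in another slot of the block; a bystander, to be left alone. Origin: centre of its bottom edge
- spare_b: narrow sealed circuit board, 54 mm wide, otherwise built like main_board (4 mm thick, 82 mm tall with its rail), in another slot of the block; a bystander, to be left alone. Origin: centre of its bottom edge
- rack: fixed slotted wooden block, 160 (x) x 104 (y) x 36 mm tall. Three slots run along its y, at x = -50, 0 and +50 mm, each 6 mm wide, 90 mm long and 24 mm deep (slot floor 12 mm above the bench). Origin: centre of its underside
- tester: fixed grey board tester, aluminium top, 150 (x) x 240 (y) mm, top panel 55 mm above the bench. Card socket on its +y half, a little behind the middle (+x); contact lever on its -y half, hinged at the rear with its pad at the front (-x); a cam shaft behind the socket joins the two. Origin: centre of its underside
- socket (a point): centre of the card socket's floor, 57 mm above the bench; axes as the tester. The slot runs along y: 7 mm wide (x), 88 mm between end walls. Front wall 16 mm high, brass contact jaw behind. End channels guide the board's edges: straight to 48 mm above this floor, flared lips to 56 mm. A seated board's bottom edge rests here. The lever moves the jaw 2.2 mm towards the board
- test_lever (a joint): contact lever's angle in rad: 0 raised (its spring returns it there), 0.22 fully down at a hard stop. Hinge along the tester's y at the rear, 97 mm behind the pad, 78 mm above the bench. The spring pushes back at the pad with about 3.5 N raised and 6.5 N fully down
- lever_pad (a point): centre of the top face of the lever's black thumb pad, 36 x 40 mm; about 106 mm above the bench when raised and 85 mm when fully down, so 21 mm of travel, nearly straight down (it moves about 4 mm towards the front). Moves with the lever
- reel_frame: gunmetal baitcaster frame, two round side plates joined by pillars on a foot, about 65 x 60 x 58 mm tall, loose on the bench; a bystander, to be left alone. Origin: centre of its underside
- drive_gear: steel drive gear lying flat, 51 mm diameter, 12 mm tall at its hub; a bystander, to be left alone. Origin: centre of its underside
- knob_a: spool knob, waisted amber plastic, 26 mm diameter, 27 mm tall, standing loose on the bench; a bystander, to be left alone. Origin: centre of its underside
- knob_b: spool knob, waisted amber plastic, 26 mm diameter, 27 mm tall, standing loose on the bench; a bystander, to be left alone. Origin: centre of its underside
- oil_can: tan plastic oil can with a pointed spout, 68 mm diameter, 165 mm tall, standing at the back; a bystander, to be left alone. Origin: centre of its underside
Mind the look-alikes: they are no part of the job. What is shaped like the main_board but orange is not meant. Of the things shaped like the rack, the wooden one is meant.

How it is judged:
By the outcome, as a careful person would: the job done as asked, in the order asked, and still so for the second after the job is handed in, while the arm keeps its last pose, push and grip.
It also fails if it takes over 64 s, if anything falls off the work surface, if the arm or the gripper's body presses on something with over 40 N, if the wrist force passes 120 N, or if a joint passes its speed limit or range.

### The arm

A 6-joint arm with a two-finger parallel gripper is mounted at the origin on the work surface. World frame = base frame: x ahead of the robot, y to its left, z up, the work surface at z = 0. Lengths are in m, angles in rad, forces in N, time in s.
With the tool pointing down it reaches from about 0.375 to 0.9 m from the base axis. Payload 3.1 kg.
Tool frame: the origin (TCP) lies on the centre line of the jaws, within the pads' length; the fingertips stand 19 mm ahead of it and the grasp point (between the pads) is the TCP; z points along the fingers, y is the line along which they close (so a half turn about z gives the same grasp; the last joint's range is limited). The gripper opens to 85 mm and grips with 20 to 120 N. Pads are 22 mm wide; open, the fingers measure 114 mm over their backs; the gripper's body (76 mm by 85 mm) begins 54 mm behind the grasp point. The pads swing forward as they close: fully open they stand 13 mm farther back than shut.
Start: joints at [-1.298, 0.527, 1.433, -0, 1.181, -0.178], TCP at [0.272, -0.563, 0.216] pointing down, gripper open.
Joint ranges: [-3.08, 3.08], [-0.75, 2.2], [0.22, 2.44], [-1.43, 4.57], [0, 2.65], [-2.85, 2.85]. Speed limits (rad/s): [2.79, 2.79, 3.14, 3.14, 3.14, 3.14].

### API

Orientations are given as a unit quaternion [x, y, z, w].
In Python, from station import manip, cams, sign_off gives the robot as it stands.
- The arm moves only by the tool carry_out, never from a script. Its argument "targets" is a list that holds one entry, the list of rows, each a list of 7 numbers: the shift along the tool's x, y, z in cm, then the turn, a rotation vector about the tool's x, y, z in degrees, then the finger opening in cm, from 0 to 8.54. A call has 1 to 12 rows; each row is the pose to reach, as a shift and turn from the pose commanded when the call began, along the tool's axes at that moment; what a row does not reach only later rows make up. A row lasts 1/12 s, in which the tool goes at most 41.7 mm and 7.16 degrees, less where a joint would pass 70% of its speed; a pose out of reach is approached as far as the arm can. A call with a gripper value outside its range is refused whole. The fingers move at their own pace and stop on an object; "force" is the grip in N (left out, the last holds). Time passes only in rows, so rows that repeat a pose let the fingers close. It gives the time, the measured TCP pose, the force, the opening and the grip force at its end, in the units of the state.
- manip.sense(): the state, without advancing time (a new reading comes with each control period).
- cams.snapshot(name): name is "scene" or "top" or "wrist"; returns the picture (384x512x3 uint8, red, green, blue); there is no depth.
- cams.camera_info(name): a dict with "K" (3x3 intrinsics, pixels), "T" (4x4, takes a point from camera to world coordinates). Camera axes: x right, y down, z forward; pixel columns grow to the right and rows downward; lengths in m; the calibration is good to about 2 mm. The wrist camera is an equidistant fisheye: a pixel r from the principal point sees the ray r / f radians off the axis. A picture is of the moment at which its call begins: read the wrist's pose just before it. camera_info takes no time and is no camera call; for the wrist camera it gives the pose at the moment of the call.
- sign_off(): hands the job in; it is judged then, once.
The state is a dict: "t": time; "q": joint angles; "qd": joint speeds; "tau": joint torques, N m; "tcp_pos": TCP position; "tool_rot": TCP orientation; "force": force on the tool from outside, world axes, zero at the start; "ft_torque": the same for the moment, N m; "finger_gap": opening from 0.0 (shut) to 1.0 (fully open); "gripper_force": force on a finger pad.
Only numpy, scipy, OpenCV 4.12 (cv2) and the standard library are available. Lean on these libraries where they do the work, as an engineer would, in place of code of your own. Each camera call takes 0.05 s, during which the arm holds its last target. There are 200 camera calls.

## Working session

There is one attempt and no reset: what is moved stays moved. The work goes in short steps, Python scripts to look and compute and a tool call to move; the robot and the scene stay as the last step left them, time stands still between calls to the robot, and variables do not carry over. Pictures are saved under pics/ and viewed, at most 10 in all, crops included, and the job is handed in when it is done.

Besides the shell and the picture viewer there is one more tool, called after "Request:" as a command line: name --argument value ..., lists and objects as JSON in quotes. carry_out: Moves the arm, as the interface text tells. Its arguments: {"type":"object","properties":{"targets":{"type":"array"},"force":{"type":"number"}},"required":["targets"]}

```bash
mkdir -p pics; ls; python3 - <<'E'
from station import manip,cams
import cv2,numpy as np
print(manip.sense())
ims=[]
for n in("scene","top"):
    im=cams.snapshot(n); np.save(f"pics/{n}0.npy",im); ims.append(im)
    i=cams.camera_info(n); print(n,np.round(i["K"],1).tolist(),np.round(i["T"],4).tolist())
    cv2.imwrite(f"pics/{n}0.png",cv2.resize(im[:,:,::-1],(800,600),interpolation=cv2.INTER_CUBIC))
E
```

```text
pics
{'t': 0.0, 'q': array([-1.29849633e+00,  5.28507966e-01,  1.43392951e+00, -6.94188418e-06,
        1.18139081e+00, -1.78527668e-01]), 'qd': array([-6.94536666e-04, -1.33004852e-04,  3.15354458e-04,  9.14642872e-04,
       -5.68075186e-04, -4.18286008e-05]), 'tau': array([-1.64060224e-03, -4.42358887e+01, -1.78024846e+01, -2.54087954e-04,
        8.36983061e-03, -1.68095971e-05]), 'tcp_pos': array([ 0.27211916, -0.56180093,  0.21449933]), 'tool_rot': array([ 9.74700791e-01,  2.23510893e-01, -5.55971370e-05, -1.11644021e-03]), 'force': array([-0.10626607, -0.23422627,  0.12529757]), 'ft_torque': array([-0.04910478, -0.02190869, -0.00750382]), 'gripper_force': 0.0, 'finger_gap': 0.9994177053802604}
scene [[363.9, 0.0, 258.1], [0.0, 363.9, 192.3], [0.0, 0.0, 1.0]] [[0.3028, 0.7077, -0.6383, 1.1781], [0.953, -0.2324, 0.1945, -0.28], [-0.0107, -0.6672, -0.7448, 0.8293], [0.0, 0.0, 0.0, 1.0]]
top [[447.4, 0.0, 253.5], [0.0, 447.4, 190.9], [0.0, 0.0, 1.0]] [[0.023, -0.9964, 0.0821, 0.4162], [-0.9996, -0.0243, -0.0143, -0.0659], [0.0162, -0.0818, -0.9965, 1.6225], [0.0, 0.0, 0.0, 1.0]]
```

View pics/scene0.png

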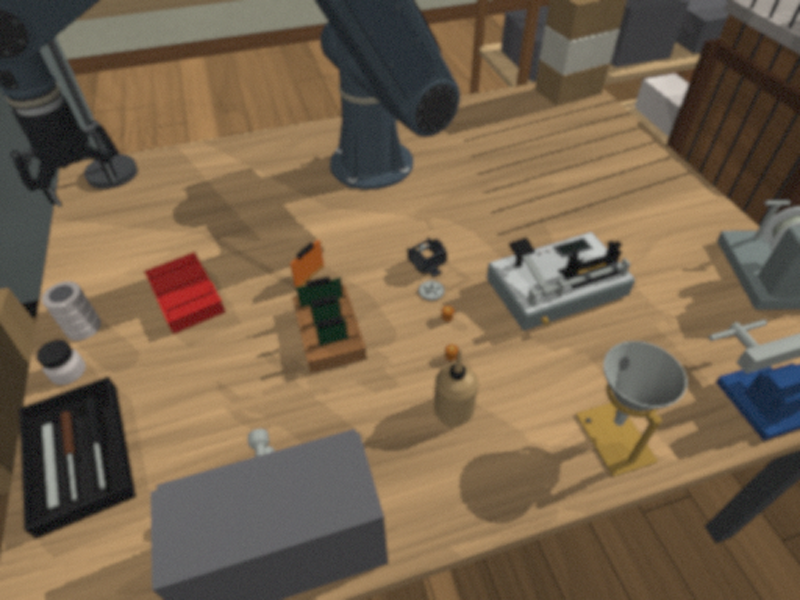

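View pics/top0.png

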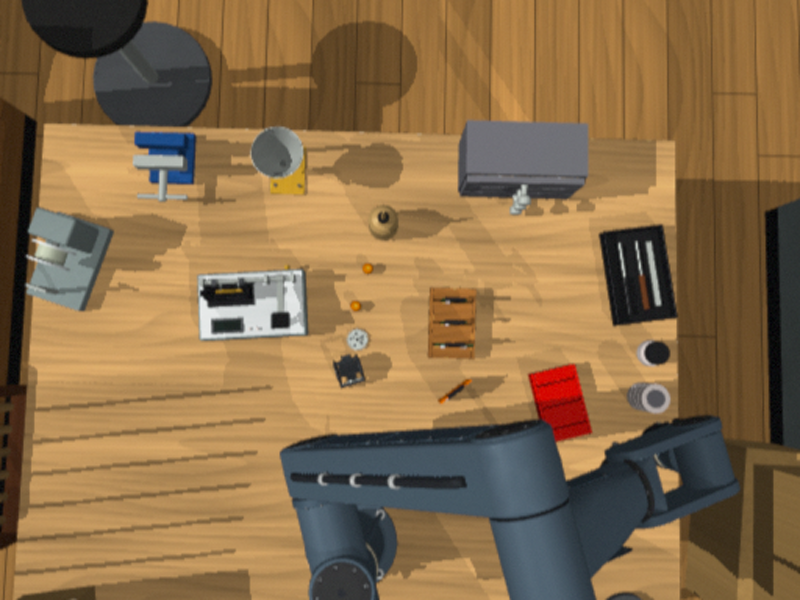

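Scene view: the wooden block is at about (330,325), with an orange look-alike board at (308,262) and a red look-alike block at (185,290). The tester is at (560,275). In the top view, the wooden block is at (452,323) and the tester at (252,304). Next: enlarged crops to confirm the wide board.

```bash
cat > h.py <<'E'
import numpy as np,cv2
from station import manip,cams
from scipy.spatial.transform import Rotation as R
def ray(info,uv):
    K,T=np.array(info["K"]),np.array(info["T"]); d=np.linalg.inv(K)@[uv[0],uv[1],1.]
    return T[:3,3],T[:3,:3]@d
def fray(info,uv):
    K,T=np.array(info["K"]),np.array(info["T"]); a=np.array([(uv[0]-K[0,2]),(uv[1]-K[1,2])]);r=np.hypot(*a);th=r/K[0,0]
    d=np.array([*(a/max(r,1e-9)*np.sin(th)),np.cos(th)]); return T[:3,3],T[:3,:3]@d
def plane(o_d,z): o,d=o_d; return o+d*(z-o[2])/d[2]
def cross(rs):
    A=np.zeros((3,3));b=np.zeros(3)
    for o,d in rs:
        d=d/np.linalg.norm(d);P=np.eye(3)-np.outer(d,d);A+=P;b+=P@o
    p=np.linalg.solve(A,b); e=[np.linalg.norm((np.eye(3)-np.outer(d,d)/(d@d))@(p-o)) for o,d in rs]
    return p,max(e)
def fproj(info,p):
    K,T=np.array(info["K"]),np.array(info["T"]);c=T[:3,:3].T@(np.asarray(p)-T[:3,3]);th=np.arctan2(np.hypot(c[0],c[1]),c[2]);ph=np.arctan2(c[1],c[0])
    return K[0,0]*th*np.array([np.cos(ph),np.sin(ph)])+K[:2,2]
E
python3 - <<'E'
from h import *
s=np.load("pics/scene0.npy");t=np.load("pics/top0.npy")
def crop(im,u,v,w,h): return cv2.resize(im[v:v+h,u:u+w],(400,300),interpolation=cv2.INTER_CUBIC)
m=np.vstack([np.hstack([crop(s,170,145,80,60)*1,crop(t,260,180,56,42)]),np.hstack([crop(s,300,135,112,84),crop(t,120,165,84,63)])])
cv2.imwrite("pics/c1.png",m[:,:,::-1])
it=cams.camera_info("top");k=.64
for n,uv,z in [("rackTL",(429,288),.036),("rackTR",(475,288),.036),("rackBL",(429,357),.036),("rackBR",(474,357),.036),("b1",(455,300),.094),("b2",(455,323),.094),("b3",(453,346),.094),("tTL",(198,273),.055),("tTR",(306,269),.055),("tBL",(202,339),.055),("tBR",(306,333),.055),("pad",(280,320),.106)]:
    print(n,plane(ray(it,(uv[0]*k,uv[1]*k)),z).round(4))
i=cams.camera_info("wrist");print(i["K"],np.round(i["T"],4).tolist())
E
```

```text
rackTL [ 0.5724 -0.1633  0.036 ]
rackTR [ 0.575  -0.2684  0.036 ]
rackBL [ 0.4155 -0.1663  0.036 ]
rackBR [ 0.4179 -0.2683  0.036 ]
b1 [ 0.5416 -0.2174  0.094 ]
b2 [ 0.4911 -0.2182  0.094 ]
b3 [ 0.4407 -0.2146  0.094 ]
tTL [0.5916 0.3578 0.055 ]
tTR [0.6067 0.1161 0.055 ]
tBL [0.4439 0.3421 0.055 ]
tBR [0.4627 0.1112 0.055 ]
pad [0.488  0.1626 0.106 ]
[[297.31863964   0.         262.60490102]
 [  0.         297.31863964 187.8582989 ]
 [  0.           0.           1.        ]] [[0.4368, -0.8656, -0.2449, 0.3338], [-0.8995, -0.4209, -0.1169, -0.5312], [-0.0018, 0.2713, -0.9625, 0.3731], [0.0, 0.0, 0.0, 1.0]]
```

View pics/c1.png

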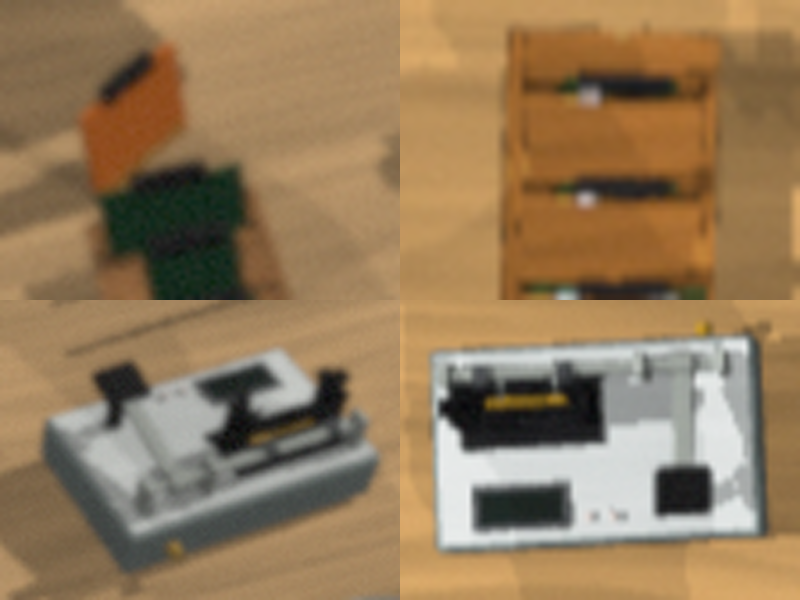

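The three boards in the wooden block sit at top-crop rows 88, 188 and 288, i.e. x = 0.54, 0.49 and 0.44. The scene crop shows the one nearest the robot (crop ~(173,205)) is clearly the widest. It is green, so it is main_board. The orange one at (130,110) stands loose and isn't meant. Next I'll move above it to look with the wrist camera.

Request:
carry_out --targets '[[[30.2,-23.9,-6.6,0,0,-64.2,3.0],[30.2,-23.9,-6.6,0,0,-64.2,3.0],[30.2,-23.9,-6.6,0,0,-64.2,3.0],[30.2,-23.9,-6.6,0,0,-64.2,3.0],[30.2,-23.9,-6.6,0,0,-64.2,3.0],[30.2,-23.9,-6.6,0,0,-64.2,3.0],[30.2,-23.9,-6.6,0,0,-64.2,3.0],[30.2,-23.9,-6.6,0,0,-64.2,3.0],[30.2,-23.9,-6.6,0,0,-64.2,3.0],[30.2,-23.9,-6.6,0,0,-64.2,3.0],[30.2,-23.9,-6.6,0,0,-64.2,3.0],[30.2,-23.9,-6.6,0,0,-64.2,3.0]]]' --force 40

```text
t: 1.1
tcp_pos: [0.4401, -0.2152, 0.2815]
tool_rot: [0.706, 0.708, -0.0, 0.0]
force: [-0.3, -0.2, 0.0]
finger_gap: 0.351
gripper_force: 0.0
```

```bash
cat > snap.py <<'E'
import sys,pickle; from h import *
n=sys.argv[1]; i=cams.camera_info("wrist"); im=cams.snapshot("wrist"); pickle.dump((i,im),open(f"pics/{n}.pkl","wb"))
cv2.imwrite(f"pics/{n}.png",cv2.resize(im[:,:,::-1],(800,600),interpolation=cv2.INTER_CUBIC))
E
python3 snap.py w1
```

Request:
carry_out --targets '[[[-9,0,0,0,0,0,3.0],[-9,0,0,0,0,0,3.0],[-9,0,0,0,0,0,3.0],[-9,0,0,0,0,0,3.0],[-9,0,0,0,0,0,3.0]]]'

```text
t: 1.57
tcp_pos: [0.4388, -0.3067, 0.2806]
tool_rot: [0.708, 0.706, 0.0, -0.001]
force: [0.0, 0.2, -0.3]
finger_gap: 0.348
gripper_force: 0.0
```

```bash
python3 snap.py w2; python3 -c "
import cv2,numpy as np
a,b=[cv2.imread(f'pics/w{i}.png') for i in (1,2)]
cv2.imwrite('pics/w12.png',cv2.resize(np.vstack([a[80:520],b[80:520]]),(546,600)))"
```

```text
(no output)
```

View pics/w12.png

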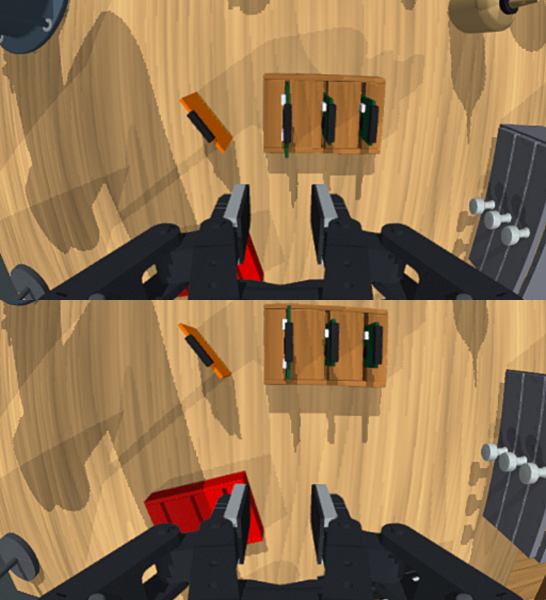

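Both wrist views show the wide board as the leftmost of the three: its rail is at display (288,119) in the first picture and (289,345) in the second. The spares are to its right, and the orange and red look-alikes are off the block. Next I'll segment the rail in both views.

```bash
python3 - <<'E'
from h import *; import pickle
res={}
for n,(u,v) in (("w1",(270,163)),("w2",(271,91))):
    i,im=pickle.load(open(f"pics/{n}.pkl","rb"))
    m=(im.max(2)<45).astype(np.uint8); g=((im[:,:,1].astype(int)-im[:,:,0]>15)&(im[:,:,1]>im[:,:,2])).astype(np.uint8)
    k,l,st,c=cv2.connectedComponentsWithStats(m,connectivity=4)
    for j in range(1,k):
        if abs(c[j][0]-u)<14 and abs(c[j][1]-v)<25 and st[j][4]>20: print(n,"dark",st[j],c[j].round(1))
    j=min((j for j in range(1,k) if st[j][4]>60),key=lambda j:np.hypot(*(c[j]-(u,v))))
    ys,xs=np.where(l==j); top,bot=ys.min(),ys.max()+1
    pt=lambda y:(xs[ys==y].mean()+.5,y)
    res[n]=(i,(xs[ys<=top+3].mean()+.5,top),(xs[ys>=bot-4].mean()+.5,bot))
    print(n,res[n][1:])
    wx=np.array([[y,xs[ys==y].min(),xs[ys==y].max()+1] for y in range(top,bot,4)]);print(wx.tolist())
    # green board ends
    sub=g[v-60 if v>60 else 0:v+60,u-14:u+12]; yy,xx=np.where(sub); print("green v range",yy.min()+max(v-60,0),yy.max()+1+max(v-60,0),"cols",xx.min()+u-14,xx.max()+u-14)
for e in (1,2):
    print("rail end",e,cross([fray(res[n][0],res[n][e]) for n in res]), [plane(fray(res[n][0],res[n][e]),.094).round(4) for n in res])
# rack yaw from wood corners (w1): contour
for n in res:
    i,im=pickle.load(open(f"pics/{n}.pkl","rb"))
    h=cv2.cvtColor(im,cv2.COLOR_RGB2HSV); 
    print("hsv wood",h[150 if n=="w1" else 80,300],"bench",h[160 if n=="w1" else 90,180])
E
```

```text
w1 dark [266 149   7  38 244] [269.1 166.7]
w1 ((np.float64(270.0), np.int64(149)), (np.float64(269.2894736842105), np.int64(187)))
[[149, 267, 273], [153, 266, 273], [157, 266, 273], [161, 266, 273], [165, 266, 273], [169, 266, 273], [173, 267, 273], [177, 267, 273], [181, 267, 273], [185, 267, 271]]
green v range 129 199 cols 267 270
w2 dark [267  72   7  38 241] [270.2  90.8]
w2 ((np.float64(271.07142857142856), np.int64(72)), (np.float64(271.07142857142856), np.int64(110)))
[[72, 270, 273], [76, 268, 274], [80, 268, 274], [84, 268, 274], [88, 267, 274], [92, 267, 274], [96, 267, 274], [100, 267, 274], [104, 267, 274], [108, 268, 274]]
green v range 56 126 cols 269 271
rail end 1 (array([ 0.44815983, -0.1962059 ,  0.09019022]), np.float64(0.00016639873993754445)) [array([ 0.4482, -0.1957,  0.094 ]), array([ 0.4479, -0.1967,  0.094 ])]
rail end 2 (array([ 0.44777115, -0.24093012,  0.09755368]), np.float64(2.4626840691684817e-05)) [array([ 0.4478, -0.2419,  0.094 ]), array([ 0.4479, -0.241 ,  0.094 ])]
hsv wood [ 15 172 153] bench [103  51  35]
hsv wood [ 15 175 156] bench [108  33  39]
```

Request:
carry_out --targets '[[[8.8,0.9,11,0,0,0,3.0],[8.8,0.9,11,0,0,0,3.0],[8.8,0.9,11,0,0,0,3.0],[8.8,0.9,11,0,0,0,3.0],[8.8,0.9,11,0,0,0,3.0],[8.8,0.9,11,0,0,0,3.0],[8.8,0.9,11,0,0,0,3.0]]]'

```text
t: 2.2
tcp_pos: [0.4501, -0.2188, 0.1728]
tool_rot: [0.707, 0.707, 0.0, 0.002]
force: [-0.7, -0.5, 0.5]
finger_gap: 0.35
gripper_force: 0.0
```

```bash
python3 snap.py w3; python3 -c "
from h import *
s=manip.sense();print(s['tcp_pos'],R.from_quat(s['tool_rot']).as_matrix().round(4).tolist())"
```

```text
[ 0.45031351 -0.21930748  0.17311121] [[-0.0004, 1.0, 0.0032], [1.0, 0.0004, -0.0028], [-0.0028, 0.0032, -1.0]]
```

View pics/w3.png

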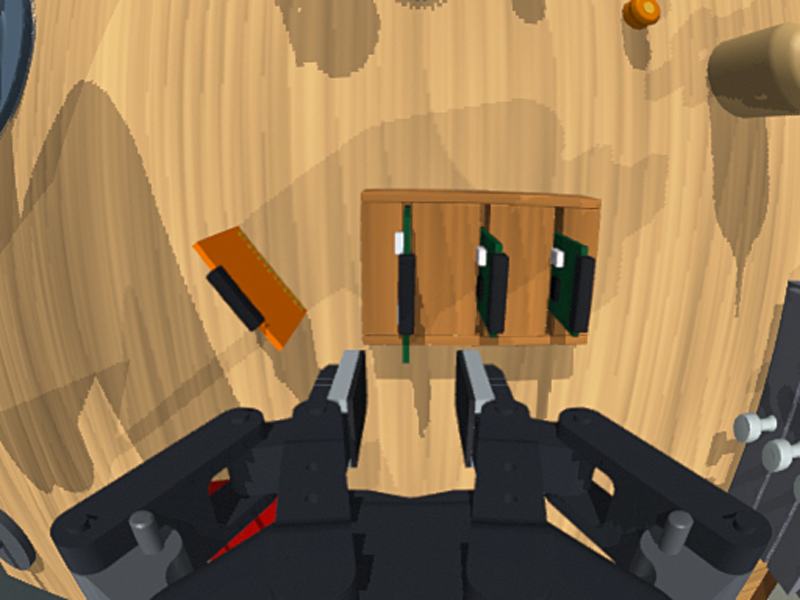

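The low view shows the main board's rail at about (406,292), nearly centred between the fingertips (midpoint 411). The spares are at (496,293) and (582,295).

```bash
python3 - <<'E'
from h import *; import pickle
i,im=pickle.load(open("pics/w3.pkl","rb"))
m=(im.max(2)<45).astype(np.uint8); k,l,st,c=cv2.connectedComponentsWithStats(m,connectivity=4)
j=min((j for j in range(1,k) if st[j][4]>60),key=lambda j:np.hypot(*(c[j]-(260,187))));print(st[j],c[j])
ys,xs=np.where(l==j)
for y in range(ys.min(),ys.max()+1,6):
    a,b=xs[ys==y].min(),xs[ys==y].max()+1
    print(y,a,b,plane(fray(i,(a,y+.5)),.094)[:2].round(4),plane(fray(i,(b,y+.5)),.094)[:2].round(4))
print("ends",plane(fray(i,(260,ys.min())),.094).round(4),plane(fray(i,(260,ys.max()+1)),.094).round(4))
# rack corners, top plane
k=.64
for uv in((361,203),(599,208),(362,337),(587,335)): print(plane(fray(i,(uv[0]*k,uv[1]*k)),.036).round(4))
# height of rail ends by two views w1+w3
a=pickle.load(open("pics/w1.pkl","rb"))[0]
print(cross([fray(a,(270,149)),fray(i,(260,ys.min()))]),cross([fray(a,(269.5,187)),fray(i,(260,ys.max()+1))]))
print(i["T"][:3,3])
E
```

```text
[255 162  11  53 475] [259.88842105 188.02947368]
162 263 264 [ 0.4503 -0.1948] [ 0.4511 -0.1947]
168 256 265 [ 0.4446 -0.1997] [ 0.4519 -0.1997]
174 256 265 [ 0.4446 -0.2048] [ 0.452  -0.2048]
180 256 265 [ 0.4446 -0.2099] [ 0.452  -0.2098]
186 255 265 [ 0.4437 -0.215 ] [ 0.452 -0.215]
192 256 265 [ 0.4445 -0.2202] [ 0.452  -0.2202]
198 256 265 [ 0.4445 -0.2254] [ 0.452  -0.2254]
204 256 265 [ 0.4445 -0.2307] [ 0.4521 -0.2307]
210 256 265 [ 0.4445 -0.2361] [ 0.4521 -0.2361]
ends [ 0.4479 -0.1943  0.094 ] [ 0.4478 -0.2402  0.094 ]
[ 0.4186 -0.1729  0.036 ]
[ 0.5766 -0.1727  0.036 ]
[ 0.4172 -0.2635  0.036 ]
[ 0.5767 -0.2632  0.036 ]
(array([ 0.44817347, -0.19758638,  0.07866258]), np.float64(0.0005204543426893297)) (array([ 0.44808001, -0.24566314,  0.0802072 ]), np.float64(0.0003449883420127992))
[ 0.44954647 -0.1487754   0.33114237]
```

Request:
carry_out --targets '[[[0.1,-0.15,2,0,0,0,2.6],[0.1,-0.15,4,0,0,0,2.6],[0.1,-0.15,6,0,0,0,2.6],[0.1,-0.15,7.2,0,0,0,2.6],[0.1,-0.15,8,0,0,0,2.6],[0.1,-0.15,8.4,0,0,0,2.6],[0.1,-0.15,8.4,0,0,0,2.6],[0.1,-0.15,8.4,0,0,0,0.6],[0.1,-0.15,8.4,0,0,0,0.6],[0.1,-0.15,8.4,0,0,0,0.6],[0.1,-0.15,8.4,0,0,0,0.6],[0.1,-0.15,8.4,0,0,0,0.6]]]' --force 40

```text
t: 3.25
tcp_pos: [0.4478, -0.2169, 0.088]
tool_rot: [0.707, 0.707, 0.0, 0.0]
force: [-0.2, -0.1, -0.1]
finger_gap: 0.069
gripper_force: 0.0
```

```bash
python3 snap.py w4; python3 -c "
import cv2;a=cv2.imread('pics/w4.png');cv2.imwrite('pics/w4c.png',cv2.resize(a[150:500,200:650],(800,622)[:2])[:600])"
```

```text
(no output)
```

View pics/w4c.png

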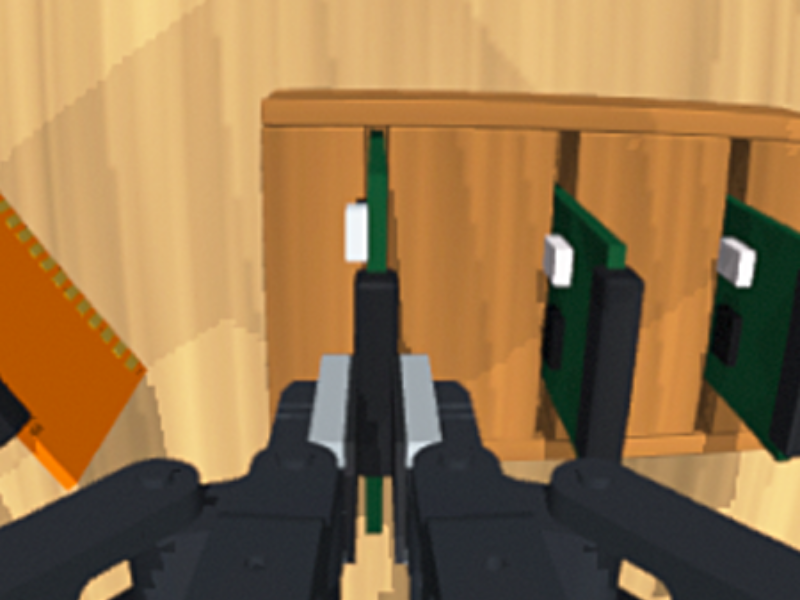

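The pads straddle the rail correctly but the grip is not loaded, so I'll close fully.

Request:
carry_out --targets '[[[0,0,0,0,0,0,0],[0,0,0,0,0,0,0],[0,0,0,0,0,0,0],[0,0,0,0,0,0,0],[0,0,0,0,0,0,0],[0,0,0,0,0,0,0]]]' --force 40

```text
t: 3.8
tcp_pos: [0.4475, -0.2168, 0.0875]
tool_rot: [0.707, 0.707, -0.0, -0.0]
force: [0.0, 0.3, 0.3]
finger_gap: -0.0
gripper_force: 0.0
```

```bash
python3 -c "
from h import *
for n in range(1): s=manip.sense();print(s['finger_gap'],s['gripper_force'],s['tcp_pos'],s['force'])"
```

```text
-0.00019052382465479324 0.0 [ 0.44751279 -0.21680591  0.08748259] [0.02738058 0.29938227 0.30928847]
```

```bash
python3 snap.py w5; python3 - <<'E'
from h import *; import pickle
a=cv2.imread('pics/w5.png');cv2.imwrite('pics/w5c.png',cv2.resize(a[250:550,260:660],(800,600)))
I={n:pickle.load(open(f"pics/{n}.pkl","rb"))[0] for n in("w1","w2","w3","w4")}
P={"w1":(270,149),"w2":(271,72),"w3":(260,163),"w4":(263.7,193.9)}
import itertools
for s in(("w1","w2"),("w1","w4"),("w2","w4"),("w3","w4"),("w1","w2","w3","w4")): print(s,cross([fray(I[n],P[n]) for n in s]))
print({n:I[n]["T"][:3,3].round(4).tolist() for n in I})
s=manip.sense();Rm=R.from_quat(s['tool_rot']).as_matrix()
for d in(0,.019): print("tcp px (800 scale)",fproj(I["w4"],s["tcp_pos"]+Rm@[0,0,d])/.64)
E
```

```text
('w1', 'w2') (array([ 0.4481187 , -0.19620601,  0.09018845]), np.float64(0.0002075628230982865))
('w1', 'w4') (array([ 0.44834686, -0.19745599,  0.08141809]), np.float64(0.00019321492153584786))
('w2', 'w4') (array([ 0.44806577, -0.19580335,  0.0867484 ]), np.float64(6.815215996957792e-05))
('w3', 'w4') (array([ 0.44795714, -0.19789063,  0.07997634]), np.float64(0.00020516513280370558))
('w1', 'w2', 'w3', 'w4') (array([ 0.44807599, -0.19612667,  0.08755267]), np.float64(0.0005551602843703775))
{'w1': [0.4399, -0.1454, 0.4399], 'w2': [0.4391, -0.2374, 0.4392], 'w3': [0.4495, -0.1488, 0.3311], 'w4': [0.4475, -0.1472, 0.2464]}
tcp px (800 scale) [410.11983049 357.45898594]
tcp px (800 scale) [410.1514459  338.92096933]
```

View pics/w5c.png

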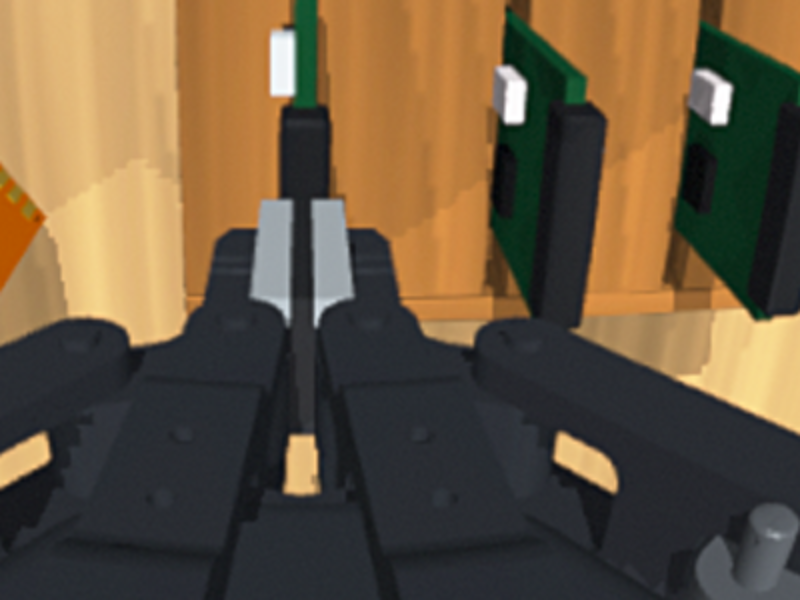

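The closed pads cover the rail instead of gripping it: pads at crop x 252–350, rail x 282–328, passing beneath the pads. I'll check how high the pad tips really are.

```bash
python3 - <<'E'
from h import *; import pickle
i,im=pickle.load(open("pics/w5.pkl","rb"))
s=manip.sense();Rm=R.from_quat(s['tool_rot']).as_matrix()
for x in(.011,-.011):
  for d in(-.03,-.02,-.01,0,.01,.019): print(x,d,(fproj(i,s["tcp_pos"]+Rm@[x,0,d])/.64).round(1), "2.2mm width px(800):",((fproj(i,s["tcp_pos"]+Rm@[x,.005,d])-fproj(i,s["tcp_pos"]+Rm@[x,-.005,d]))/.64)[0].round(1))
print(plane(fray(i,(260+282/2)*.64*np.array([1,0])+np.array([0,(250+107/2)*.64])),.094),plane(fray(i,((260+328/2)*.64,(250+107/2)*.64)),.094))
E
```

```text
0.011 -0.03 [410.9 364.9] 2.2mm width px(800): 33.0
0.011 -0.02 [410.9 352.1] 2.2mm width px(800): 31.0
0.011 -0.01 [410.9 340.7] 2.2mm width px(800): 29.1
0.011 0 [410.9 330.6] 2.2mm width px(800): 27.5
0.011 0.01 [410.9 321.6] 2.2mm width px(800): 26.0
0.011 0.019 [410.9 314.3] 2.2mm width px(800): 24.9
-0.011 -0.03 [410.8 426.4] 2.2mm width px(800): 31.0
-0.011 -0.02 [410.8 411. ] 2.2mm width px(800): 29.3
-0.011 -0.01 [410.8 397.1] 2.2mm width px(800): 27.7
-0.011 0 [410.8 384.7] 2.2mm width px(800): 26.3
-0.011 0.01 [410.8 373.4] 2.2mm width px(800): 25.0
-0.011 0.019 [410.8 364.1] 2.2mm width px(800): 23.9
[ 0.44407556 -0.19351253  0.094     ] [ 0.45194194 -0.19349624  0.094     ]
```

The silver pad tips project to about 19 mm behind the reported TCP (z≈0.106), so they are above the rail top at 0.094. The reopened fingers clear the board by 10 mm each side and the block top is at 0.036, so I'll open, go 3 cm lower and close again.

Request:
carry_out --targets '[[[0,0,0,0,0,0,2.6],[0,0,0,0,0,0,2.6],[0,0,0,0,0,0,2.6],[0,0,0,0,0,0,2.6],[0,0,1,0,0,0,2.6],[0,0,2,0,0,0,2.6],[0,0,2.6,0,0,0,2.6],[0,0,3.0,0,0,0,2.6],[0,0,3.0,0,0,0,2.6]]]' --force 40

```text
t: 4.6
tcp_pos: [0.4467, -0.2162, 0.0561]
tool_rot: [0.707, 0.707, -0.0, -0.001]
force: [-0.4, 0.2, 0.4]
finger_gap: 0.306
gripper_force: 0.0
```

Request:
carry_out --targets '[[[0,0,0,0,0,0,1.0],[0,0,0,0,0,0,0.5],[0,0,0,0,0,0,0],[0,0,0,0,0,0,0],[0,0,0,0,0,0,0],[0,0,0,0,0,0,0],[0,0,0,0,0,0,0],[0,0,0,0,0,0,0]]]' --force 30

```text
t: 5.27
tcp_pos: [0.4475, -0.2168, 0.0576]
tool_rot: [0.707, 0.707, 0.0, 0.0]
force: [-0.2, -0.0, -0.8]
finger_gap: 0.094
gripper_force: 32.9
```

```bash
python3 snap.py w6; python3 - <<'E'
import cv2
a=cv2.imread('pics/w6.png');cv2.imwrite('pics/w6c.png',cv2.resize(a[250:550,260:660],(800,600)))
E
```

```text
(no output)
```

View pics/w6c.png

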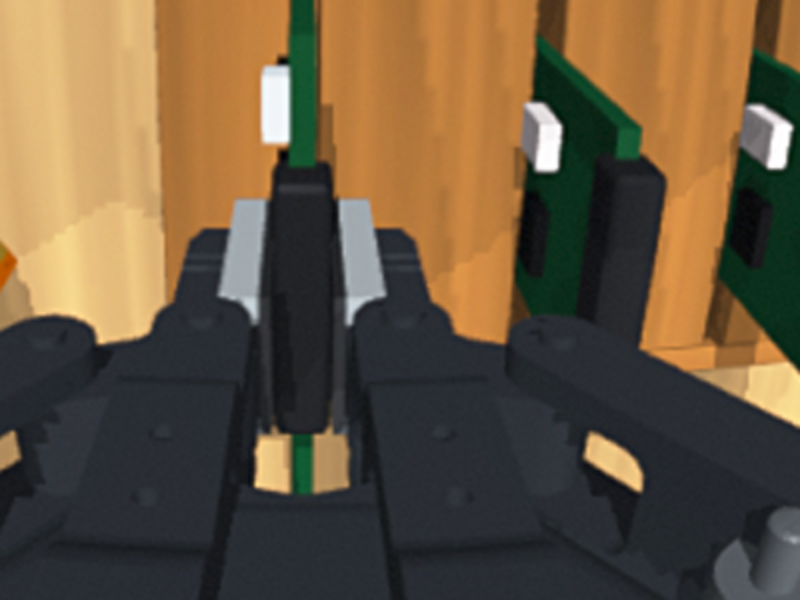

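The rail is now held between the pads: gap 8 mm, force 33 N, rail at crop (302,300), centred. I'll lift straight up.

Request:
carry_out --targets '[[[0,0,-0.3,0,0,0,0],[0,0,-0.8,0,0,0,0],[0,0,-1.6,0,0,0,0],[0,0,-2.6,0,0,0,0],[0,0,-3.8,0,0,0,0],[0,0,-5.2,0,0,0,0],[0,0,-6.8,0,0,0,0],[0,0,-8.6,0,0,0,0],[0,0,-10.6,0,0,0,0],[0,0,-12.6,0,0,0,0],[0,0,-14,0,0,0,0],[0,0,-14,0,0,0,0]]]' --force 40

```text
t: 6.32
tcp_pos: [0.4493, -0.2181, 0.2014]
tool_rot: [0.707, 0.707, 0.0, 0.004]
force: [-0.4, -1.2, -0.9]
finger_gap: 0.093
gripper_force: 41.7
```

Request:
carry_out --targets '[[[1,0.2,-0.2,0,0,0,0],[3.5,0.7,-0.5,0,0,0,0],[6.5,1.3,-1,0,0,0,0],[9.5,1.9,-1,0,0,0,0],[12.5,2.5,-1,0,0,0,0],[15.5,3.1,-1,0,0,0,0],[18.5,3.7,-1,0,0,0,0],[21.5,4.3,-1,0,0,0,0],[24.5,4.9,-1,0,0,0,0],[27.0,5.4,-1,0,0,0,0],[29,5.8,-1,0,0,0,0],[30,6,-1,0,0,0,0]]]'

```text
t: 7.32
tcp_pos: [0.5061, 0.0863, 0.2064]
tool_rot: [0.706, 0.708, -0.001, -0.001]
force: [-0.2, -0.0, -1.0]
finger_gap: 0.094
gripper_force: 41.6
```

Request:
carry_out --targets '[[[0,0,0,0,0,0,0],[0,0,0,0,0,0,0],[0,0,0,0,0,0,0]]]'

```text
t: 7.57
tcp_pos: [0.5068, 0.0824, 0.2071]
tool_rot: [0.707, 0.707, -0.001, -0.0]
force: [1.0, -0.8, -0.5]
finger_gap: 0.096
gripper_force: 41.6
```

```bash
python3 snap.py w7
```

Request:
carry_out --targets '[[[2,0,0,0,0,0,0],[5,0,0,0,0,0,0],[8,0,0,0,0,0,0],[10,0,0,0,0,0,0],[10,0,0,0,0,0,0],[10,0,0,0,0,0,0]]]'

```text
t: 8.12
tcp_pos: [0.5072, 0.1828, 0.2074]
tool_rot: [0.707, 0.707, -0.0, 0.0]
force: [-0.8, 0.4, -0.1]
finger_gap: 0.093
gripper_force: 41.6
```

```bash
python3 snap.py w8; python3 - <<'E'
import cv2,numpy as np
a,b=[cv2.imread(f'pics/w{i}.png') for i in (7,8)]
cv2.imwrite('pics/w78.png',np.vstack([a[0:300],b[100:400]]))
from h import *
s=manip.sense();print(s['tcp_pos'],s['tool_rot'],s['finger_gap'])
E
```

```text
[0.50726758 0.18213153 0.20740417] [ 7.07113361e-01  7.07100070e-01 -4.04653862e-04  1.45295651e-04] 0.09319819370529189
```

View pics/w78.png

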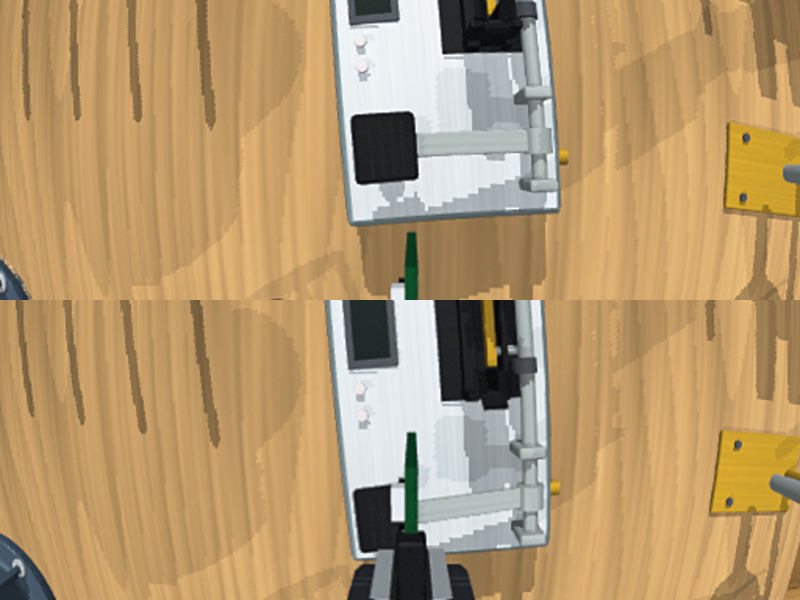

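Both views show the tester. The lever pad is at (385,148) in the first, and the black socket with its brass jaw is at about (480,335) in the second. The tester is turned a few degrees. I'll go closer for two more socket views.

Request:
carry_out --targets '[[[2,0,0,0,0,0,0],[4.5,0,0,0,0,0,0],[5.5,0,0,0,0,0,0],[5.5,0,0,0,0,0,0],[5.5,0,0,0,0,0,0]]]'

```text
t: 8.58
tcp_pos: [0.5073, 0.2371, 0.2074]
tool_rot: [0.707, 0.707, -0.001, 0.0]
force: [0.3, -1.0, -0.7]
finger_gap: 0.093
gripper_force: 41.6
```

```bash
python3 snap.py w9
```

Request:
carry_out --targets '[[[2,-1,0,0,0,0,0],[4.5,-2,0,0,0,0,0],[5.5,-2,0,0,0,0,0],[5.5,-2,0,0,0,0,0],[5.5,-2,0,0,0,0,0]]]'

```text
t: 9.05
tcp_pos: [0.4877, 0.2924, 0.2075]
tool_rot: [0.707, 0.707, -0.0, 0.001]
force: [0.7, -0.7, -0.5]
finger_gap: 0.093
gripper_force: 41.6
```

```bash
python3 snap.py w10; python3 - <<'E'
from h import *; import pickle
for n in("w7","w8","w9","w10"):
    i,im=pickle.load(open(f"pics/{n}.pkl","rb")); print(n,i["T"][:3,3].round(4), "tester top px of (.53,.28,.057)->",(fproj(i,(.53,.28,.057))).round(0))
k=.64
i7=pickle.load(open("pics/w7.pkl","rb"))[0];i8=pickle.load(open("pics/w8.pkl","rb"))[0]
P=lambda i,u,v,z:plane(fray(i,(u*k,v*k)),z).round(4)
print("edge -y w7",P(i7,352,223,.055),P(i7,559,211,.055),"w8",P(i8,355,358,.055),P(i8,549,345,.055))
for uv in((352,115),(415,112),(418,180),(357,184)): print("pad",P(i7,*uv,.106))
ims={n:pickle.load(open(f"pics/{n}.pkl","rb"))[1] for n in("w8","w9","w10")}
def crop(n):
    i=pickle.load(open(f"pics/{n}.pkl","rb"))[0]; u,v=fproj(i,(.535,.28,.06)).astype(int); u0=max(u-50,0);v0=max(v-60,0); print(n,"crop origin",u0,v0)
    return cv2.resize(ims[n][v0:v0+150,u0:u0+100],(400,600),interpolation=cv2.INTER_CUBIC)
cv2.imwrite("pics/sock.png",np.hstack([crop("w9"),crop("w10")])[:,:,::-1])
E
```

```text
w7 [0.5069 0.1521 0.3655] tester top px of (.53,.28,.057)-> [286. -10.]
w8 [0.5071 0.2525 0.3659] tester top px of (.53,.28,.057)-> [286.  80.]
w9 [0.5072 0.3069 0.3658] tester top px of (.53,.28,.057)-> [285. 132.]
w10 [0.4874 0.3621 0.3659] tester top px of (.53,.28,.057)-> [302. 183.]
edge -y w7 [0.4668 0.1139 0.055 ] [0.6088 0.1239 0.055 ] w8 [0.4665 0.1156 0.055 ] [0.6101 0.1253 0.055 ]
pad [0.474  0.1811 0.106 ]
pad [0.5088 0.1823 0.106 ]
pad [0.5105 0.1442 0.106 ]
pad [0.4766 0.1422 0.106 ]
w9 crop origin 240 72
w10 crop origin 256 124
```

View pics/sock.png

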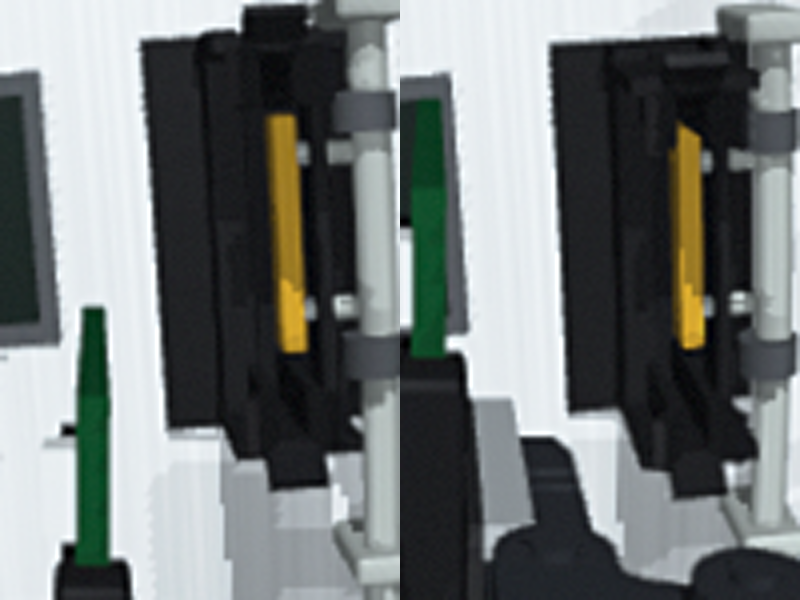

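```bash
python3 - <<'E'
from h import *; import pickle
i9,i10=[pickle.load(open(f"pics/{n}.pkl","rb"))[0] for n in("w9","w10")]
A=lambda u,v:(240+u/4,72+v/4); B=lambda u,v:(256+(u-400)/4,124+v/4)
f=lambda i,p,z:plane(fray(i,p),z).round(4)
print("near tab L,R w9",f(i9,A(272,488),.113),f(i9,A(328,485),.113)," w10",f(i10,B(676,495),.113),f(i10,B(727,493),.113))
print("near tri",cross([fray(i9,A(300,487)),fray(i10,B(701.5,494))]))
print("far tab w9",f(i9,A(244,7),.113),f(i9,A(306,7),.113)," w10",f(i10,B(666,55),.113),f(i10,B(733,53),.113))
print("far tri",cross([fray(i9,A(275,7)),fray(i10,B(700,54))]))
print("base left w9",f(i9,A(143,42),.057),f(i9,A(168,428),.057),"w10",f(i10,B(552,46),.057),f(i10,B(571,411),.057))
print("base tri",cross([fray(i9,A(143,42)),fray(i10,B(552,46))]),cross([fray(i9,A(168,428)),fray(i10,B(571,411))]))
print("brass R edge w9",[f(i9,A(u,v),.073) for u,v in((297,115),(307,350))],"w10",[f(i10,B(u,v),.073) for u,v in((699,135),(704,348))])
print("brass tri",cross([fray(i9,A(297,115)),fray(i10,B(699,135))]),cross([fray(i9,A(307,350)),fray(i10,B(704,348))]))
# held board top shoulders: far end of green in w9
print("green end w9",fray(i9,A(93,308))[1],"at board top z", f(i9,A(93,308),.2074-.0456+.07), "bottom far end?",)
s=manip.sense();print(s["tcp_pos"])
# green strip: far end and other end, native
im=pickle.load(open("pics/w9.pkl","rb"))[1].astype(int); g=(im[...,1]-im[...,0]>20)&(im[...,1]-im[...,2]>10)
ys,xs=np.where(g[:,245:285]); xs=xs+245; print(ys.min(),ys.max()); 
for y in range(ys.min(),ys.max()+1,8): 
    q=xs[ys==y]
    if len(q): print(y,q.min(),q.max())
E
```

```text
near tab L,R w9 [0.5476 0.2298 0.113 ] [0.5604 0.2305 0.113 ]  w10 [0.5479 0.2307 0.113 ] [0.5607 0.2308 0.113 ]
near tri (array([0.55470749, 0.22925153, 0.11029242]), np.float64(0.0002498120494160462))
far tab w9 [0.5389 0.3349 0.113 ] [0.5522 0.3355 0.113 ]  w10 [0.539  0.3357 0.113 ] [0.554  0.3366 0.113 ]
far tri (array([0.54650133, 0.33566232, 0.11062734]), np.float64(0.0006438985478871841))
base left w9 [0.5201 0.3313 0.057 ] [0.5276 0.2295 0.057 ] w10 [0.52   0.3316 0.057 ] [0.5285 0.2291 0.057 ]
base tri (array([0.5201656 , 0.33145919, 0.05545813]), np.float64(2.73202029729639e-05)) (array([0.52773777, 0.23043262, 0.06038293]), np.float64(0.0003482993869012486))
brass R edge w9 [array([0.5573, 0.3129, 0.073 ]), array([0.5615, 0.254 , 0.073 ])] w10 [array([0.5566, 0.3113, 0.073 ]), array([0.5617, 0.2538, 0.073 ])]
brass tri (array([0.55565765, 0.31258286, 0.07941557]), np.float64(0.0005974965951629563)) (array([0.56139231, 0.25413827, 0.07389552]), np.float64(4.531863883610653e-05))
green end w9 [ 8.55171954e-04 -1.44414215e-01 -9.89516954e-01] at board top z [0.5073 0.2873 0.2318] bottom far end?
[0.48776973 0.29201647 0.20748612]
149 317
149 261 265
157 261 265
165 260 266
173 259 267
181 259 266
189 259 266
197 259 266
205 259 266
213 259 266
301 260 265
309 260 265
317 260 265
```

```bash
python3 - <<'E'
from h import *; import pickle
for n in("w8","w9","w10"):
    i,im=pickle.load(open(f"pics/{n}.pkl","rb")); im=im.astype(int)
    g=(im[...,1]-im[...,0]>12)&(im[...,1]-im[...,2]>5)
    ys=np.where(g[:,262:265].any(1))[0]; y0=ys.min(); br=im[y0:y0+40,263,1]
    e=y0+int(np.argmax(np.diff(br)))+1
    ty=i["T"][1,3]-.0699
    print(n,y0,e,"tcp y",round(ty,4),"rel y bottom",plane(fray(i,(263.5,y0)),.1618)[1]-ty,"top",plane(fray(i,(263.5,e)),.2318)[1]-ty, "rail far end rel", )
E
```

```text
w8 149 171 tcp y 0.1826 rel y bottom 0.040219961419330624 top 0.040142870837504896 rail far end rel
w9 149 171 tcp y 0.237 rel y bottom 0.04013216692133059 top 0.040094488780687776 rail far end rel
w10 148 171 tcp y 0.2922 rel y bottom 0.040835094812157746 top 0.04007591220884171 rail far end rel
```

Request:
carry_out --targets '[[[-0.2,1.5,0,0,0,-1,0],[-0.4,3.5,0,0,0,-2,0],[-0.6,5.2,0,0,0,-3.2,0],[-0.73,6.22,0,0,0,-4.2,0],[-0.73,6.22,0,0,0,-4.2,0],[-0.73,6.22,0,0,0,-4.2,0],[-0.73,6.22,0,0,0,-4.2,0],[-0.73,6.22,0,0,0,-4.2,0]]]'

```text
t: 9.77
tcp_pos: [0.5482, 0.2858, 0.2074]
tool_rot: [0.681, 0.733, -0.001, -0.0]
force: [-0.4, 0.1, -0.1]
finger_gap: 0.094
gripper_force: 41.6
```

```bash
python3 - <<'E'
from h import *
s=manip.sense();print(s["tcp_pos"].round(4),R.from_quat(s["tool_rot"]).as_matrix().round(4).tolist(),s["force"].round(2))
i=cams.camera_info("wrist"); im=cams.snapshot("wrist"); import pickle;pickle.dump((i,im),open("pics/w11.pkl","wb")); print(i["T"][:3,3].round(4))
# far tab + near tab predicted px at .113
for p in((.546,.3356,.113),(.5541,.2302,.113)): print(fproj(i,p).round(1))
u,v=fproj(i,(.546,.3356,.113)).astype(int); print(im[v-8:v+9,u-12:u+13].max(2))
E
```

```text
[0.5482 0.2858 0.2074] [[-0.0738, 0.9973, -0.0015], [0.9973, 0.0738, -0.0004], [-0.0003, -0.0015, -1.0]] [-0.38  0.14 -0.13]
[0.5433 0.3553 0.3658]
[264.9 129.5]
[264.8 243.2]
[[237 238 237 236 235 237 241 242 241 239 232 228 230 224 221 220 222 222
  222 220 220 223 221 223 223]
 [238 238 237 237 236 237 240 242 241 234 226 221 222 224 222 220 222 222
  221 220 220 223 222 221 223]
 [238 239 239 238 237 236 235 235 234 227 226 220 222 224 222 220 222 223
  222 220 221 223 222 221 223]
 [241 242 242 241 240 234 231 231 231 229 228 224 225 227 227 224 225 226
  226 224 223 226 225 224 226]
 [240 241 240 240 238 236 237 239 238 236 235 229 232 234 234 229 232 233
  231 230 228 231 229 228 233]
 [156 153 154 151 150 149 153 154 154 152 150 146 146 150 150 146 148 150
  150 150 148 153 153 153 157]
 [ 54  52  52  50  49  49  50  51  49  52  52  52  50  51  51  52  52  52
   53  52  51  55  56  55  56]
 [ 26  28  28  25  33  35  37  37  36  34  38  37  38  37  37  36  38  37
   38  37  37  27  26  27  22]
 [ 33  34  35  31  45  58  60  61  58  59  58  58  60  59  59  61  59  59
   59  60 
[... 161 characters left out ...]
55  53  53  54  53  52  54  52  52  55
   52  53  52  33  23  26  27]
 [ 26  27  26  23  27  23  23  24  23  23  24  23  21  22  19  24  22  23
   24  23  26  27  24  23  26]
 [ 24  23  26  24  22  20  20  20  18  13  15  15  16  19  19  18  17  18
   16  19  19  25  27  26  25]
 [ 23  25  26  26  30  19  18  22  16  19  22  18  23  17  21  21  21  22
   19  22  19  26  26  29  29]
 [ 34  37  36  35  29  20  14  14  20  22  20  19  20  20  17  20  20  18
   18  17  20  37  35  37  34]
 [ 37  34  34  37  31  22  17  17  22  23  21  18  20  21  21  17  17  22
   22  19  25  35  33  34  34]
 [ 37  36  34  36  32  30  23  25  27  23  24  24  30  26  26  25  26  24
   24  25  28  34  33  31  33]]
```

Both end lips sit at column 264.9, against the tool's centre line at 262.6. The yaw is right, and a 1.7 mm shift along tool y is needed. I'll apply it and lower to just above the lips.

Request:
carry_out --targets '[[[-0.05,0.17,0.5,0,0,0,0],[-0.05,0.17,1.2,0,0,0,0],[-0.05,0.17,2,0,0,0,0],[-0.05,0.17,2.8,0,0,0,0],[-0.05,0.17,3.5,0,0,0,0],[-0.05,0.17,4.1,0,0,0,0],[-0.05,0.17,4.3,0,0,0,0],[-0.05,0.17,4.3,0,0,0,0],[-0.05,0.17,4.3,0,0,0,0]]]'

```text
t: 10.57
tcp_pos: [0.5513, 0.2856, 0.1644]
tool_rot: [0.681, 0.733, -0.0, -0.0]
force: [0.3, 0.3, -1.2]
finger_gap: 0.093
gripper_force: 41.7
```

```bash
python3 - <<'E'
from h import *; import pickle
s=manip.sense();print(s["tcp_pos"].round(4),R.from_quat(s["tool_rot"]).as_matrix().round(4).tolist(),s["force"].round(2))
i=cams.camera_info("wrist"); im=cams.snapshot("wrist");pickle.dump((i,im),open("pics/w12.pkl","wb"))
u,v=fproj(i,(.546,.3356,.113)).astype(int); print(u,v)
for r in range(v-6,v+9,2): print(r,im[r,u-22:u+22].max(1))
im=im.astype(int)
g=(im[...,1]-im[...,0]>12)&(im[...,1]-im[...,2]>5)
for r in range(140,215,8):
    q=np.where(g[r,245:285])[0]+245
    if len(q): print(r,q.min(),q.max()+1)
E
```

```text
[0.5513 0.2856 0.1644] [[-0.0737, 0.9973, -0.0001], [0.9973, 0.0737, -0.0], [-0.0, -0.0001, -1.0]] [ 0.32  0.29 -1.2 ]
260 133
127 [239 236 234 235 237 236 234 235 235 235 236 236 240 242 236 232 234 235
 232 232 233 229 227 230 230 229 226 229 228 229 228 226 225 229 228 226
 228 229 231 232 232 233 230 174]
129 [148 143 139 140 137 134 131 131 129 127 126 124 121 120 119 120 122 121
 118 118 115 113 111 112 113 114 110 111 111 113 113 111 112 116 116 116
 119 121 123 125 128 128 131 124]
131 [29 29 30 29 31 31 29 29 29 32 28 27 27 26 27 27 27 28 18 24 27 26 27 28
 27 26 27 27 27 27 27 29 28 28 28 28 25 11 21 30 30 29 27 26]
133 [36 38 37 37 37 36 35 37 34 38 33 34 47 61 66 65 65 65 65 65 65 65 64 66
 65 63 65 63 63 64 65 65 48 30 30 28 29 16 25 36 35 31 30 32]
135 [37 35 36 35 37 34 34 28 29 33 32 31 43 61 64 65 65 64 63 64 66 65 65 64
 63 64 64 64 62 65 64 64 46 25 25 24 28 22 23 28 27 30 28 31]
137 [37 37 37 39 37 32 29 24 25 25 23 27 22 23 21 18 21 20 18 21 20 18 19 23
 22 21 21 19 21 19 20 19 20 24 25 25 26 25 27 23 25 26 26 28]
139 [36 36 33 33 32 29 25 25 32 30 27 29 26 20 20 19 22 17 18 20 19 19 20 21
 22 21 20 20 23 17 20 21 25 27 26 28 26 29 25 27 26 29 28 31]
141 [33 34 35 34 36 36 35 36 33 35 37 34 37 22 14 16 17 17 19 18 20 17 21 20
 20 20 19 22 19 21 20 19 31 34 36 37 37 37 34 32 34 32 32 32]
148 261 266
156 260 267
164 259 267
172 258 268
180 259 267
188 259 267
196 259 267
204 259 267
212 258 268
```

Request:
carry_out --targets '[[[0,-0.18,0,0,0,0,0],[0,-0.18,0,0,0,0,0],[0,-0.18,0,0,0,0,0],[0,-0.18,0,0,0,0,0],[0,-0.18,0,0,0,0,0]]]'

```text
t: 11.03
tcp_pos: [0.5495, 0.2854, 0.1647]
tool_rot: [0.681, 0.733, 0.0, 0.0]
force: [-0.7, 0.7, -1.0]
finger_gap: 0.096
gripper_force: 41.6
```

```bash
cat > align.py <<'E'
from h import *
for k in range(2):
    s=manip.sense();i=cams.camera_info("wrist"); im=cams.snapshot("wrist").astype(int)
    u,v=fproj(i,(.546,.3356,.113)).astype(int)
    row=im[v-2:v+3,u-25:u+25].max(2)
    r=np.argmax([(x>52).sum() for x in row]); w=np.where(row[r]>50)[0]+u-25; w=w[abs(w-u)<16]
    g=(im[...,1]-im[...,0]>12)&(im[...,1]-im[...,2]>5); q=[np.where(g[y,245:285])[0]+245 for y in(148,150,152)]
    print(s["t"],s["tcp_pos"].round(4),s["force"].round(2),"tab",w.min(),w.max()+1,(w.min()+w.max()+1)/2,"board",[(a.min()+a.max()+1)/2 for a in q if len(a)])
E
python3 align.py
```

```text
11.0333 [0.5495 0.2854 0.1647] [-0.73  0.65 -0.96] tab 253 273 263.0 board [np.float64(263.5), np.float64(263.5), np.float64(263.5)]
11.0833 [0.5495 0.2854 0.1647] [ 0.56  0.36 -2.  ] tab 253 273 263.0 board [np.float64(264.0), np.float64(263.5), np.float64(263.5)]
```

Board and socket now line up to within half a pixel. I'll lower it in stages.

Request:
carry_out --targets '[[[0,-0.02,0.3,0,0,0,0],[0,-0.02,0.6,0,0,0,0],[0,-0.02,1.0,0,0,0,0],[0,-0.02,1.4,0,0,0,0],[0,-0.02,1.8,0,0,0,0],[0,-0.02,2.2,0,0,0,0],[0,-0.02,2.6,0,0,0,0],[0,-0.02,3.0,0,0,0,0],[0,-0.02,3.0,0,0,0,0]]]'

```text
t: 11.88
tcp_pos: [0.5486, 0.2852, 0.1334]
tool_rot: [0.681, 0.733, -0.001, -0.0]
force: [-0.8, 0.3, -1.2]
finger_gap: 0.098
gripper_force: 41.6
```

Request:
carry_out --targets '[[[0,0,0.4,0,0,0,0],[0,0,0.8,0,0,0,0],[0,0,1.2,0,0,0,0],[0,0,1.6,0,0,0,0],[0,0,2.0,0,0,0,0],[0,0,2.3,0,0,0,0],[0,0,2.6,0,0,0,0],[0,0,2.8,0,0,0,0],[0,0,2.8,0,0,0,0]]]'

```text
t: 12.63
tcp_pos: [0.5489, 0.2853, 0.1059]
tool_rot: [0.681, 0.733, -0.0, -0.0]
force: [0.0, -0.2, -0.8]
finger_gap: 0.094
gripper_force: 41.6
```

```bash
python3 align.py
```

```text
12.6333 [0.5489 0.2853 0.1059] [ 0.04 -0.24 -0.81] tab 251 278 264.5 board []
12.6833 [0.5491 0.2854 0.1062] [-0.64 -0.67 -0.5 ] tab 250 278 264.0 board []
```

Request:
carry_out --targets '[[[0,0,0.1,0,0,0,0],[0,0,0.2,0,0,0,0],[0,0,0.25,0,0,0,0],[0,0,0.3,0,0,0,0],[0,0,0.3,0,0,0,0]]]'

```text
t: 13.15
tcp_pos: [0.5491, 0.2854, 0.1035]
tool_rot: [0.681, 0.733, -0.0, -0.0]
force: [-0.4, 0.2, -0.1]
finger_gap: 0.097
gripper_force: 41.6
```

Request:
carry_out --targets '[[[0,0,0.05,0,0,0,0],[0,0,0.1,0,0,0,0],[0,0,0.1,0,0,0,0]]]'

```text
t: 13.4
tcp_pos: [0.5491, 0.2854, 0.1024]
tool_rot: [0.681, 0.733, -0.0, -0.0]
force: [-0.2, 0.1, -1.0]
finger_gap: 0.093
gripper_force: 41.6
```

Request:
carry_out --targets '[[[0,0,0.05,0,0,0,0],[0,0,0.1,0,0,0,0],[0,0,0.1,0,0,0,0]]]'

```text
t: 13.65
tcp_pos: [0.5496, 0.2854, 0.1023]
tool_rot: [0.681, 0.733, 0.0, 0.0]
force: [-1.0, -0.2, 4.4]
finger_gap: 0.098
gripper_force: 42.3
```

Request:
carry_out --targets '[[[0,0,0.05,0,0,0,0],[0,0,0.05,0,0,0,0],[0,0,0.05,0,0,0,0]]]'

```text
t: 13.9
tcp_pos: [0.5498, 0.2854, 0.1023]
tool_rot: [0.681, 0.733, 0.001, 0.0]
force: [-1.3, -1.3, 7.6]
finger_gap: 0.091
gripper_force: 42.7
```

Contact at TCP z 0.102 puts the bottom edge at 0.057, which is seated. I'll release and rise.

Request:
carry_out --targets '[[[0,0,-0.05,0,0,0,0.9],[0,0,-0.1,0,0,0,1.1],[0,0,-0.1,0,0,0,1.4],[0,0,-0.1,0,0,0,1.8],[0,0,-0.1,0,0,0,2.4],[0,0,-0.1,0,0,0,2.6],[0,0,-0.5,0,0,0,2.6],[0,0,-1.5,0,0,0,2.6],[0,0,-3,0,0,0,2.6],[0,0,-5,0,0,0,2.6],[0,0,-7,0,0,0,2.6],[0,0,-8,0,0,0,2.6]]]' --force 20

```text
t: 14.9
tcp_pos: [0.5507, 0.286, 0.1844]
tool_rot: [0.681, 0.733, 0.002, 0.001]
force: [-0.1, -0.1, 0.7]
finger_gap: 0.301
gripper_force: 0.0
```

```bash
python3 snap.py w13; python3 - <<'E'
from h import *; import pickle
i,im=pickle.load(open("pics/w13.pkl","rb")); im=im.astype(int)
g=((im[...,1]-im[...,0]>12)&(im[...,1]-im[...,2]>5)).astype(np.uint8)
k,l,st,c=cv2.connectedComponentsWithStats(g); 
for j in range(1,k):
    if st[j][4]>25: print("green",st[j],c[j].round(1))
# predicted: shoulder (top of pcb, z .127) both ends, rail ends top z .139
a=np.radians(4.2); ey=np.array([-np.sin(a),np.cos(a),0]); C=np.array([.5497,.2836,0])
for n,y,z in(("pcb+",.042,.127),("pcb-",-.042,.127),("rail+",.022,.139),("rail-",-.022,.139)): print(n,fproj(i,C+ey*y+[0,0,z]).round(1))
s=manip.sense(); print(s["tcp_pos"].round(4))
print("pad rel",[plane(fray(pickle.load(open("pics/w7.pkl","rb"))[0],(385*.64,148*.64)),.106).round(4)])
E
```

```text
green [258 143   7  32 183] [261.1 157.7]
green [258 233   7  20 128] [261.  242.9]
pcb+ [260.9 147.3]
pcb- [260.9 250.7]
rail+ [260.9 177.7]
rail- [260.9 234.7]
[0.5515 0.2862 0.1857]
pad rel [array([0.4923, 0.1622, 0.106 ])]
```

The board stands in place with the rail and both shoulders at the predicted pixels. Next is the lever: shut the fingers and go above the pad.

Request:
carry_out --targets '[[[0,0,-1,0,0,0,2.6],[-1,-0.6,-1,0,0,0,0],[-2.5,-1.5,-1,0,0,0,0],[-4.5,-2.6,-1,0,0,0,0],[-6.5,-3.8,-1,0,0,0,0],[-8.5,-5,0,0,0,0,0],[-10.5,-6.1,1,0,0,0,0],[-11.7,-6.8,2,0,0,0,0],[-11.9,-6.95,3,0,0,0,0],[-11.9,-6.95,3,0,0,0,0],[-11.9,-6.95,3,0,0,0,0],[-11.9,-6.95,3,0,0,0,0]]]' --force 20

```text
t: 15.95
tcp_pos: [0.4888, 0.1616, 0.1511]
tool_rot: [0.681, 0.733, 0.0, -0.0]
force: [1.3, 0.1, -0.6]
finger_gap: 0.0
gripper_force: 0.0
```

```bash
python3 snap.py w14; python3 - <<'E'
from h import *; import pickle
i,im=pickle.load(open("pics/w14.pkl","rb")); s=manip.sense(); print(s["tcp_pos"].round(4),s["finger_gap"],s["force"].round(2))
a=np.radians(4.2);Rz=np.array([[np.cos(a),-np.sin(a),0],[np.sin(a),np.cos(a),0],[0,0,1]])
for dx,dy in((-.018,.02),(.018,.02),(.018,-.02),(-.018,-.02),(0,0)): print(fproj(i,Rz@[dx,dy,0]+[.4923,.1622,.106]).round(1))
g=im.max(2)
print("row135..",[ (r,np.where(g[r,200:330]<60)[0][[0,-1]]+200 if (g[r,200:330]<60).any() else None) for r in range(150,230,8)])
Rm=R.from_quat(s['tool_rot']).as_matrix()
for d in(-.019,.019): print("tip px",fproj(i,s["tcp_pos"]+Rm@[.011,0,d]).round(1))
E
```

```text
[0.4892 0.1618 0.1513] -0.00017230922485118047 [ 0.49 -0.09  0.29]
[242.4 176.9]
[293.4 177. ]
[291.6 229.1]
[243.4 229.1]
[267.7 203.9]
row135.. [(150, None), (158, None), (166, None), (174, array([275, 287])), (182, array([243, 290])), (190, array([243, 290])), (198, array([243, 290])), (206, array([244, 290])), (214, array([244, 289])), (222, array([244, 289]))]
tip px [263.5 224.5]
tip px [263.5 201. ]
```

Request:
carry_out --targets '[[[0,0,0.5,0,0,0,0],[0,0,1.2,0,0,0,0],[0,0,2,0,0,0,0],[0,0,2.8,0,0,0,0],[0,0,3.6,0,0,0,0],[0,0,4.0,0,0,0,0],[0,0,4.0,0,0,0,0]]]'

```text
t: 16.58
tcp_pos: [0.4877, 0.1615, 0.1096]
tool_rot: [0.681, 0.733, -0.001, -0.001]
force: [-0.6, 2.0, 0.1]
finger_gap: 0.0
gripper_force: 0.0
```

Request:
carry_out --targets '[[[0,0,0.5,0,0,0,0],[0,0,1.0,0,0,0,0],[0,0,1.5,0,0,0,0],[0,0,2.0,0,0,0,0],[0,0,2.0,0,0,0,0]]]'

```text
t: 17.0
tcp_pos: [0.4884, 0.1616, 0.0904]
tool_rot: [0.681, 0.733, -0.0, -0.0]
force: [0.1, 0.3, 4.4]
finger_gap: 0.001
gripper_force: 1.7
```

Request:
carry_out --targets '[[[0,-0.05,0.3,0,0,0,0],[0,-0.1,0.6,0,0,0,0],[0,-0.15,0.9,0,0,0,0],[0,-0.2,1.2,0,0,0,0],[0,-0.25,1.5,0,0,0,0],[0,-0.3,1.7,0,0,0,0],[0,-0.3,1.7,0,0,0,0]]]'

```text
t: 17.58
tcp_pos: [0.4854, 0.1613, 0.0738]
tool_rot: [0.681, 0.733, -0.0, -0.0]
force: [-1.6, -0.1, 5.8]
finger_gap: 0.001
gripper_force: 2.7
```

Request:
carry_out --targets '[[[0,-0.05,0.1,0,0,0,0],[0,-0.05,0.2,0,0,0,0],[0,-0.05,0.2,0,0,0,0]]]'

```text
t: 17.83
tcp_pos: [0.4852, 0.1613, 0.0721]
tool_rot: [0.681, 0.733, 0.0, 0.0]
force: [-0.8, 0.3, 6.2]
finger_gap: -0.001
gripper_force: 2.8
```

Request:
carry_out --targets '[[[0,0,0.05,0,0,0,0],[0,0,0.1,0,0,0,0],[0,0,0.1,0,0,0,0]]]'

```text
t: 18.08
tcp_pos: [0.4851, 0.1614, 0.0712]
tool_rot: [0.681, 0.733, 0.0, 0.0]
force: [-1.3, -0.3, 6.8]
finger_gap: -0.001
gripper_force: 2.9
```

Request:
carry_out --targets '[[[0,0,0.05,0,0,0,0],[0,0,0.1,0,0,0,0],[0,0,0.1,0,0,0,0]]]'

```text
t: 18.33
tcp_pos: [0.485, 0.1613, 0.0702]
tool_rot: [0.681, 0.733, -0.0, -0.0]
force: [-1.6, 0.1, 6.5]
finger_gap: 0.0
gripper_force: 3.0
```

Request:
carry_out --targets '[[[0,0,0.05,0,0,0,0],[0,0,0.1,0,0,0,0],[0,0,0.1,0,0,0,0]]]'

```text
t: 18.58
tcp_pos: [0.485, 0.1613, 0.0692]
tool_rot: [0.681, 0.733, -0.0, -0.0]
force: [-2.9, -0.4, 6.1]
finger_gap: -0.0
gripper_force: 3.2
```

Request:
carry_out --targets '[[[0,0,0.05,0,0,0,0],[0,0,0.1,0,0,0,0],[0,0,0.1,0,0,0,0]]]'

```text
t: 18.83
tcp_pos: [0.485, 0.1613, 0.069]
tool_rot: [0.68, 0.733, 0.0, 0.0]
force: [-3.4, -0.8, 12.2]
finger_gap: 0.001
gripper_force: 6.3
```

Request:
carry_out --targets '[[[0,0,0.05,0,0,0,0],[0,0,0.1,0,0,0,0],[0,0,0.1,0,0,0,0]]]'

```text
t: 19.08
tcp_pos: [0.485, 0.1613, 0.0688]
tool_rot: [0.68, 0.733, 0.0, 0.0]
force: [-4.6, -0.8, 19.3]
finger_gap: -0.002
gripper_force: 9.4
```

The lever is at its stop (z stays at 0.069 while force climbs to 19 N). I'll ease back by half a millimetre and hold.

Request:
carry_out --targets '[[[0,0,-0.05,0,0,0,0],[0,0,-0.07,0,0,0,0],[0,0,-0.07,0,0,0,0],[0,0,-0.07,0,0,0,0],[0,0,-0.07,0,0,0,0],[0,0,-0.07,0,0,0,0],[0,0,-0.07,0,0,0,0],[0,0,-0.07,0,0,0,0],[0,0,-0.07,0,0,0,0],[0,0,-0.07,0,0,0,0],[0,0,-0.07,0,0,0,0],[0,0,-0.07,0,0,0,0]]]'

```text
t: 20.08
tcp_pos: [0.485, 0.1613, 0.069]
tool_rot: [0.68, 0.733, 0.0, 0.0]
force: [-3.2, -1.5, 15.2]
finger_gap: -0.004
gripper_force: 7.2
```

Request:
carry_out --targets '[[[0,0,0,0,0,0,0],[0,0,0,0,0,0,0],[0,0,0,0,0,0,0],[0,0,0,0,0,0,0],[0,0,0,0,0,0,0],[0,0,0,0,0,0,0],[0,0,0,0,0,0,0],[0,0,0,0,0,0,0],[0,0,0,0,0,0,0],[0,0,0,0,0,0,0],[0,0,0,0,0,0,0],[0,0,0,0,0,0,0]]]'

```text
t: 21.08
tcp_pos: [0.485, 0.1613, 0.0689]
tool_rot: [0.68, 0.733, 0.0, 0.0]
force: [-3.2, -0.4, 14.7]
finger_gap: 0.002
gripper_force: 7.2
```

Request:
carry_out --targets '[[[0,0,0,0,0,0,0],[0,0,0,0,0,0,0],[0,0,0,0,0,0,0],[0,0,0,0,0,0,0],[0,0,0,0,0,0,0],[0,0,0,0,0,0,0],[0,0,0,0,0,0,0],[0,0,0,0,0,0,0],[0,0,0,0,0,0,0],[0,0,0,0,0,0,0],[0,0,0,0,0,0,0],[0,0,0,0,0,0,0]]]'

```text
t: 22.08
tcp_pos: [0.485, 0.1613, 0.0689]
tool_rot: [0.68, 0.733, 0.0, 0.0]
force: [-2.6, -0.4, 15.0]
finger_gap: -0.002
gripper_force: 7.2
```

Request:
carry_out --targets '[[[0,0,0,0,0,0,0],[0,0,0,0,0,0,0],[0,0,0,0,0,0,0],[0,0,0,0,0,0,0],[0,0,0,0,0,0,0],[0,0,0,0,0,0,0],[0,0,0,0,0,0,0],[0,0,0,0,0,0,0],[0,0,0,0,0,0,0],[0,0,0,0,0,0,0],[0,0,0,0,0,0,0],[0,0,0,0,0,0,0]]]'

```text
t: 23.08
tcp_pos: [0.485, 0.1613, 0.069]
tool_rot: [0.68, 0.733, 0.0, 0.0]
force: [-4.2, -0.9, 14.5]
finger_gap: 0.0
gripper_force: 7.2
```

```bash
python3 - <<'E'
from h import *
from station import sign_off
i=cams.camera_info("wrist"); im=cams.snapshot("wrist").astype(int)
g=((im[...,1]-im[...,0]>12)&(im[...,1]-im[...,2]>5)).astype(np.uint8)
k,l,st,c=cv2.connectedComponentsWithStats(g); print([(st[j].tolist()) for j in range(1,k) if st[j][4]>25])
a=np.radians(4.2); ey=np.array([-np.sin(a),np.cos(a),0]); C=np.array([.5497,.2836,0])
for y in(.042,-.042): print(fproj(i,C+ey*y+[0,0,.127]).round(1))
print(manip.sense()["force"].round(1)); print(sign_off())
E
```

```text
[[389, 0, 74, 102, 4291]]
[437.9 -80.9]
[453.8 103.8]
[-3.8 -0.6 14.1]
the job is handed in; nothing more can be done
None
```

The main board is seated in the tester's socket and released. The lever was held at its stop at about 15 N for over 4 s and was still held at hand-in, at about t = 23 s; I don't have the judged result.

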